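# Offer a lid up to its hinge on an instrument case and hold it for the pin

## Robot

A 6-joint arm with a two-finger parallel gripper is mounted at the origin on the work surface. World frame = base frame: x ahead of the robot, y to its left, z up, the work surface at z = 0. Lengths are in m, angles in rad, forces in N, time in s.
With the tool pointing down it reaches from about 0.3 to 1 m from the base axis. Payload 5.1 kg.
Tool frame: the origin (TCP) lies midway between the tips of the shut fingers; the grasp point (between the pads) lies 19 mm behind it; z points along the fingers, y is the line along which they close (so a half turn about z gives the same grasp; the last joint's range is limited). The gripper opens to 95 mm and grips with 3 to 60 N. Pads are 20 mm wide; open, the fingers measure 119 mm over their backs; the gripper's body (75 mm by 180 mm) begins 59 mm behind the grasp point.
Start: joints at [-1.246, 0.124, 1.65, -0, 1.367, -0.083], TCP at [0.258, -0.597, 0.215] pointing down, gripper open.
Joint ranges: [-2.61, 2.61], [-1.02, 2.33], [0.03, 2.71], [-1.35, 4.49], [0.32, 2.68], [-2.91, 2.91]. Speed limits (rad/s): [2.57, 2.57, 3.14, 3.14, 3.14, 3.14].

## Interface

Orientations are given as a unit quaternion [w, x, y, z].
In Python, from rig import env gives the robot as it stands.
- The arm moves only by the shell command python3 -m creep 'ROWS' [FORCE]. ROWS is JSON, a list of rows, each a list of 7 numbers: the shift along the tool's x, y, z normalised to -1 to 1, where 1 is 20 cm, then the turn, a rotation vector about the tool's x, y, z normalised to -1 to 1, where 1 is 90 degrees, then the gripper's target within -1 to 1 (shut at 1, half-way at 0, fully open at -1). In form: [[x, y, z, wx, wy, wz, fingers], ...]. A call has 1 to 8 rows; each row shifts and turns the commanded pose from where the row before left it, along the tool's axes as they then stand; what a row does not reach is not made up. A row lasts 1/12 s, in which the tool goes at most 41.7 mm and 7.16 degrees, less where a joint would pass 70% of its speed; a pose out of reach is approached as far as the arm can. A call with a number of a shift or a turn outside -1 to 1 is refused whole. A call with a gripper value outside its range is refused whole. The fingers move at their own pace and stop on an object; FORCE is the grip in N (left out, the last holds). Time passes only in rows, so rows that do not move let the fingers close. It gives the time, the measured TCP pose, the force, the opening and the grip force at its end, in the units of the state.
- env.state(): the state, without advancing time (a new reading comes with each control period).
- env.read_camera(name): name is "scene" or "top"; returns a dict with "image" (384x512x3 uint8, blue, green, red), "depth" (384x512 float32, m along the optical axis (not along the pixel's ray), 0 where there is no reading), "K" (3x3 intrinsics, pixels), "dist_coeffs" ([k1, k2, p1, p2, k3] as OpenCV has them; the pictures are not rectified), "R" (3x3) and "t" (3): a world point X has camera coordinates R X + t. Camera axes: x right, y down, z forward; pixel columns grow to the right and rows downward; lengths in m; the calibration is good to about 2 mm. A picture is of the moment at which its call begins.
- env.close_job(): hands the job in; it is judged then, once.
The state is a dict: "clock": time; "joint_positions": joint angles; "dq": joint speeds; "tau": joint torques, N m; "ee_pos": TCP position; "tcp_rot": TCP orientation; "force": force on the tool from outside, world axes, zero at the start; "torque": the same for the moment, N m; "grip_width": finger opening in m; "gripper_force": force on a finger pad.
Only numpy, scipy, OpenCV 4.12 (cv2) and the standard library are available. Lean on these libraries where they do the work, as an engineer would, in place of code of your own. Each camera call takes 0.05 s, during which the arm holds its last target. There are 200 camera calls.

## Task

On this electronics bench, take the hinged lid out of the panel rack and offer it up to the open instrument case, upright, with its hinge knuckle between the case's two knuckles so that the three holes line up and the hinge pin could be pushed straight through. Finish while still holding the lid there in the gripper, still and carried by the gripper alone, not forced against the case; do not let go, and do not fit the pin. Leave the other panel, the meter, the solder spool and the pin in its tray where they are.

Things in the scene. Friction and masses are not known exactly. Their poses are not given: they have to be found in the camera images.
- case: Open-topped grey steel instrument case, fixed, 140 x 180 x 100 mm (x, y, z), walls 4 mm. Origin at the centre of its underside; x points from its front (three black knobs) to its rear wall, y along that wall, z up. Its two hinge knuckles are outside the rear (+x) wall, near the rim. Nothing inside stands above the rim.
- case_bore (a point): Mid-point of the case's hinge line: 82.5 mm from the case's origin along x (12.5 mm outside the rear wall), 96 mm above the bench. Axes as the case's; y is the line of the holes. At each side a steel knuckle: tube along y, 20 mm outside, 12 mm hole, y = 34 to 70 and -70 to -34 mm, on a jamb block. The 68 mm gap is open above, below and to the rear.
- lid: The hinged lid, loose, about 0.26 kg, upright in a rack slot: grey sheet 4 mm thick (x), 160 mm wide (y), z = 17 to 120 mm, grip rail on its top edge, one steel knuckle below. Origin: centre of the knuckle's hole, y along it, z up the sheet. Knuckle: tube along y, 20 mm outside, 12 mm hole, 60 mm long, y = -30 to 30. Alike front to back and left to right: either way round fits.
- lid_rail (a point): Middle of the lid's aluminium grip rail, 111 mm above the lid's origin along its z: rail 10 mm thick (x), 130 mm long (y), 22 mm high (z), to be gripped across its thickness from above. Axes as the lid's. With the holes in line, the sheet's lower edge hangs 7 mm above the tops of the case's knuckles: only the gripper carries the lid.
- blank: The other panel, loose, 0.15 kg, in the other slot: a plain grey sheet 4 x 160 x 68 mm with three dark vent lines, lower than the lid, without rail or knuckle. Origin 17 mm below the middle of its lower edge; axes as the lid's. Leave it.
- rack: Panel rack, fixed: black base 190 x 190 x 12 mm, two slots along its y at x = -50 and +50 mm. Grooved grey posts at each slot's ends (y = 67 to 88 mm either side, 85 mm high, groove 7 mm wide) hold the sheets upright; pull a panel straight up 45 mm or more to free it. Origin: centre of the underside. A lid in it has its origin 28 mm and its rail's top 150 mm above the bench.
- pin: The hinge pin, loose, bright steel, 6 mm in diameter, 131 mm long with a bent end, lying in a shallow black tray (90 x 180 x 18 mm). Origin on the rod's centre line near its middle. Leave it.
- meter: Yellow hand-held multimeter lying face up, loose, 160 x 80 x 42 mm. Origin at the centre of its underside. Leave it.
- spool: Solder spool standing on its flange, loose, 54 mm in diameter, 40 mm high. Origin at the centre of its underside. Leave it.

How it is judged:
By the outcome, as a careful person would: the job done as asked, in the order asked, and still so for the second after the job is handed in, while the arm keeps its last pose, push and grip.
It also fails if it takes over 43 s, if anything falls off the work surface, if the arm or the gripper's body presses on something with over 40 N, if the wrist force passes 120 N, or if a joint passes its speed limit or range.

## Working session

There is one attempt and no reset: what is moved stays moved. The work goes in short steps, Python scripts to look and compute and a shell command to move; the robot and the scene stay as the last step left them, time stands still between calls to the robot, and variables do not carry over. Pictures are saved under pics/ and viewed, at most 10 in all, crops included, and the job is handed in when it is done.

```bash
ls; mkdir -p pics; cat > h.py <<'E'
from rig import env
import numpy as np, cv2
def grab(n):
    c=env.read_camera(n); np.savez(f'{n}.npz',**{k:np.asarray(c[k]) for k in c}); return c
def cloud(c):
    d=np.asarray(c['depth']); h,w=d.shape
    u,v=np.meshgrid(np.arange(w),np.arange(h))
    p=cv2.undistortPoints(np.stack([u,v],-1).reshape(-1,1,2).astype(np.float64),np.asarray(c['K'],float),np.asarray(c['dist_coeffs'],float)).reshape(h,w,2)
    X=np.dstack([p*d[...,None],d])
    W=(X-np.asarray(c['t']).reshape(3))@np.asarray(c['R'])
    W[d==0]=np.nan
    return W
E
python3 - <<'E'
from h import *
for n in('scene','top'):
    c=grab(n); cv2.imwrite(f'pics/{n}0.png',c['image']); W=cloud(c)
    R,t=np.array(c['R']),np.array(c['t']).reshape(3);print(n,-R.T@t,R.tolist())
print(env.state())
E
```

```text
pics
scene [1.2229914  0.25862638 0.67076816] [[-0.37877463074537276, 0.9254314787547719, 0.010312964339253862], [0.5990352414680985, 0.2536459157712694, -0.7594870169343326], [-0.7054690344607365, -0.2814965853119895, -0.6504407074243787]]
top [ 0.47725994 -0.0181401   0.97098789] [[0.012845384995569007, -0.9996854947468068, -0.021538516131528775], [-0.9914103318184925, -0.009929316268976949, -0.1304107458838327], [0.13015586828054487, 0.023028683663274034, -0.9912260739512831]]
{'clock': 0.1, 'joint_positions': array([-1.24560480e+00,  1.24434295e-01,  1.65149285e+00,  1.32978227e-05,
        1.36749117e+00, -8.26323004e-02]), 'dq': array([ 0.00039521, -0.00187739, -0.00452305,  0.00060572,  0.00030453,
       -0.00027224]), 'tau': array([ 4.07412499e-04, -4.18880045e+01, -3.61096609e+01,  7.77285872e-02,
        4.61379555e-02, -5.01352338e-05]), 'ee_pos': array([ 0.25757644, -0.59617756,  0.21353994]), 'tcp_rot': array([-9.06912108e-04,  9.79281769e-01,  2.02500330e-01, -1.03973487e-04]), 'force': array([ 0.12858767,  0.04084864, -0.13061946]), 'torque': array([-0.05237879,  0.0036334 , -0.00086578]), 'gripper_force': 0.0, 'grip_width': 0.09497738698947134}
```

View pics/scene0.png

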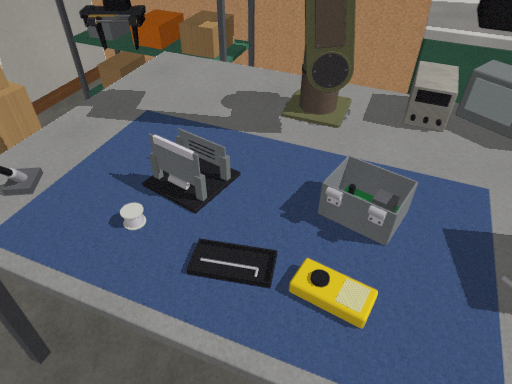

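View pics/top0.png

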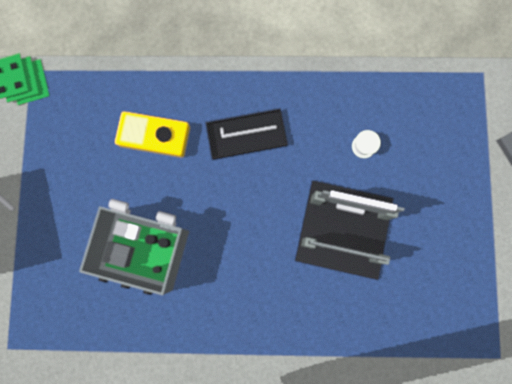

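The scene view shows the lid's rail at about (175,148) in the front slot and the case with its knuckles at (334,197) and (377,214). In the top view the rail runs from (330,195) to (398,210), and the knuckles are at (118,206) and (166,220). Next I'll measure both.

```bash
python3 - <<'E'
from h import *
for n in('top','scene'):
    c=dict(np.load(n+'.npz'));W=cloud(c);P=W.reshape(-1,3);P=P[~np.isnan(P).any(1)]
    print(n)
    tb=P[(abs(P[:,2])<.012)&(P[:,0]>.3)&(P[:,0]<.8)&(abs(P[:,1])<.4)];print('table z',np.median(tb[:,2]))
    def info(nm,Q):
        Q=Q.astype(np.float32)
        if len(Q)<5:print(nm,len(Q));return
        (cx,cy),(w,h),a=cv2.minAreaRect(Q[:,:2]*1000); 
        m=Q[:,:2].mean(0);ev,V=np.linalg.eigh(np.cov((Q[:,:2]-m).T));d=V[:,1]
        print(nm,len(Q),'rect',cx,cy,w,h,a,'mean',m,'dir deg',np.degrees(np.arctan2(d[1],d[0])),'z',np.percentile(Q[:,2],[5,50,95]))
    r=(P[:,0]>.35)&(P[:,0]<.7)
    info('rail',P[r&(P[:,1]<-.1)&(P[:,1]>-.45)&(P[:,2]>.142)&(P[:,2]<.16)])
    info('railside',P[r&(P[:,1]<-.1)&(P[:,1]>-.45)&(P[:,2]>.12)&(P[:,2]<.16)])
    cs=r&(P[:,1]>.1)&(P[:,1]<.5)
    Q=P[cs&(P[:,2]>.09)&(P[:,2]<.112)];info('rim',Q)
    Q=P[cs&(P[:,2]>.05)&(P[:,2]<.112)];info('casehi',Q)
    info('rackbase',P[(P[:,2]>.008)&(P[:,2]<.018)&(P[:,1]<-.1)&(P[:,1]>-.45)&(P[:,0]<.62)&(P[:,0]>.3)])
c=dict(np.load('top.npz'));I=c['image']
a=cv2.resize(I[185:310,70:200],None,fx=4,fy=4,interpolation=cv2.INTER_CUBIC);b=cv2.resize(I[175:285,290:410],None,fx=4,fy=4,interpolation=cv2.INTER_CUBIC)
h=min(len(a),len(b));cv2.imwrite('pics/crop.png',np.vstack([np.hstack([a[:h,:400],b[:h,:400]])]))
E
```

```text
top
table z 0.0015277401247962116
rail 416 rect 579.2603759765625 -219.45933532714844 160.82069396972656 10.737810134887695 77.83413696289062 mean [ 0.578941   -0.21848287] dir deg 77.9642751393805 z [0.14540473 0.15008983 0.15227971]
railside 513 rect 579.291748046875 -219.188720703125 161.3614044189453 10.854806900024414 77.86636352539062 mean [ 0.5785709  -0.21727474] dir deg 77.93816905378318 z [0.13199398 0.14963317 0.15216125]
rim 1231 rect 488.0683288574219 246.4579620361328 179.86669921875 163.07887268066406 75.85783386230469 mean [0.4986776  0.24684305] dir deg 84.79264614529998 z [0.09195972 0.10089067 0.10673159]
casehi 2905 rect 482.3326721191406 247.79190063476562 180.07028198242188 174.86245727539062 75.85272216796875 mean [0.48055395 0.26004153] dir deg 86.53512780132262 z [0.05382701 0.0814637  0.10525945]
rackbase 5273 rect 458.5845947265625 -216.9447479248047 335.58660888671875 230.11976623535156 4.752758026123047 mean [ 0.5156085  -0.20694974] dir deg 92.20879233623498 z [0.0097211  0.01240663 0.01524115]
scene
table z 0.00018722371486626932
rail 231 rect 581.40313
[... 277 characters left out ...]
320312 mean [ 0.58472544 -0.2128362 ] dir deg 78.22550499247943 z [0.12172518 0.13956328 0.14950158]
rim 1084 rect 488.66436767578125 246.5612335205078 181.0616455078125 167.087890625 76.07174682617188 mean [0.5014873  0.24600191] dir deg 173.5296445647679 z [0.09086181 0.09821639 0.10470256]
casehi 3384 rect 488.7566223144531 246.59304809570312 181.235107421875 167.15689086914062 75.92632293701172 mean [0.48475763 0.25291073] dir deg 173.8833808686267 z [0.05282128 0.07703131 0.10164742]
rackbase 1494 rect 531.9871826171875 -208.09364318847656 196.8010711669922 184.81198120117188 80.92633819580078 mean [ 0.5538591  -0.19288945] dir deg 125.14610655074856 z [0.00898087 0.01102815 0.01336763]
```

```bash
python3 -m creep '[[0,0,0,0,0,-0.076,-1],[0,0,0,0,0,-0.076,-1],[0,0,0,0,0,-0.076,-1],[0,0,0,0,0,-0.076,-1],[0,0,0,0,0,-0.076,-1],[0,0,0,0,0,-0.076,-1],[0,0,0,0,0,-0.076,-1],[0,0,0,0,0,-0.075,-1]]'
python3 -m creep '[[0.136,0.074,0,0,0,0,-1],[0.136,0.074,0,0,0,0,-1],[0.136,0.074,0,0,0,0,-1],[0.136,0.074,0,0,0,0,-1],[0.136,0.074,0,0,0,0,-1],[0.136,0.074,0,0,0,0,-1],[0.136,0.074,0,0,0,0,-1],[0.136,0.074,0,0,0,0,-1]]'
python3 -m creep '[[0.136,0.074,0,0,0,0,-1],[0.136,0.074,0,0,0,0,-1],[0.136,0.074,0,0,0,0,-1],[0.136,0.074,0,0,0,0,-1],[0.136,0.074,0,0,0,0,-1],[0.136,0.074,0,0,0,0,-1],[0,0,0,0,0,0,-1],[0,0,0,0,0,0,-1]]'
```

```text
clock: 0.77
ee_pos: [0.2576, -0.5963, 0.2139]
tcp_rot: [-0.001, 0.775, 0.632, 0.0]
force: [1.0, -0.1, 0.3]
grip_width: 0.095
gripper_force: 0.0
clock: 1.43
ee_pos: [0.4194, -0.407, 0.2141]
tcp_rot: [-0.0, 0.777, 0.629, -0.0]
force: [0.6, -0.9, -0.5]
grip_width: 0.0952
gripper_force: 0.0
clock: 2.1
ee_pos: [0.5401, -0.266, 0.214]
tcp_rot: [-0.0, 0.776, 0.63, -0.0]
force: [-0.3, -0.1, 0.4]
grip_width: 0.0951
gripper_force: 0.0
```

```bash
python3 -m creep '[[0.136,0.0735,0,0,0,0,-1],[0.136,0.0735,0,0,0,0,-1],[0,0,0,0,0,0,-1],[0,0,0,0,0,0,-1]]'
python3 - <<'E'
from h import *
o=[]
for n in('scene','top'):
    c=grab(n); I=np.array(c['image'])
    p,_=cv2.projectPoints(np.array([env.state()['ee_pos']]),cv2.Rodrigues(np.array(c['R']))[0],np.array(c['t']).reshape(3),np.array(c['K']),np.array(c['dist_coeffs']))
    u,v=p.ravel().astype(int);print(u,v)
    o.append(cv2.resize(I[v-50:v+50,u-50:u+50],(400,400),interpolation=cv2.INTER_CUBIC))
cv2.imwrite('pics/near1.png',np.hstack(o))
E
```

```text
clock: 2.43
ee_pos: [0.5795, -0.2203, 0.2142]
tcp_rot: [-0.0, 0.777, 0.63, -0.0]
force: [-0.5, 0.5, -0.1]
grip_width: 0.0952
gripper_force: 0.0
167 118
373 195
```

View pics/near1.png

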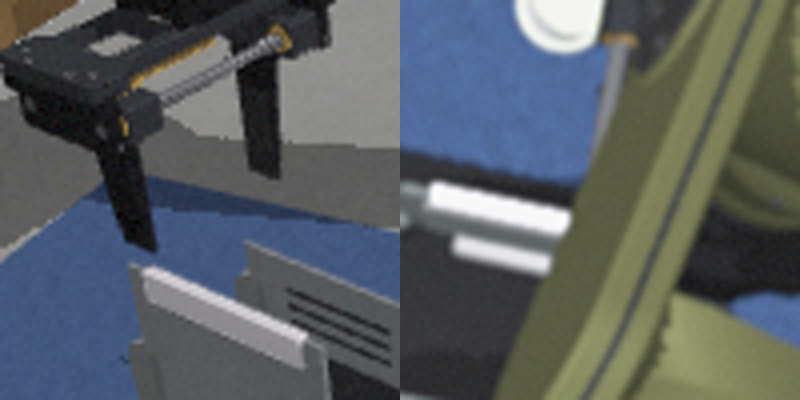

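The fingertips straddle the rail: in the left crop they are at (140,245) and (265,175), with the rail below at (220,315). Now I descend, grip and lift slightly.

```bash
python3 -m creep '[[0,0,0.12,0,0,0,-1],[0,0,0.12,0,0,0,-1],[0,0,0.12,0,0,0,-1],[0,0,0.11,0,0,0,-1],[0,0,0,0,0,0,-1],[0,0,0,0,0,0,-1]]' 30
python3 -m creep '[[0,0,0,0,0,0,0.5],[0,0,0,0,0,0,0.5],[0,0,0,0,0,0,1],[0,0,0,0,0,0,1],[0,0,0,0,0,0,1],[0,0,0,0,0,0,1],[0,0,0,0,0,0,1],[0,0,0,0,0,0,1]]' 30
```

```text
clock: 3.03
ee_pos: [0.578, -0.2209, 0.1193]
tcp_rot: [-0.001, 0.778, 0.629, -0.001]
force: [0.8, -0.3, 0.4]
grip_width: 0.0953
gripper_force: 0.0
clock: 3.7
ee_pos: [0.5797, -0.2202, 0.1207]
tcp_rot: [0.0, 0.777, 0.629, 0.0]
force: [-0.2, 0.5, 0.2]
grip_width: 0.0471
gripper_force: 0.0
```

```bash
python3 -m creep '[[0,0,0,0,0,0,1],[0,0,0,0,0,0,1],[0,0,0,0,0,0,1],[0,0,0,0,0,0,1],[0,0,0,0,0,0,1],[0,0,0,0,0,0,1],[0,0,0,0,0,0,1],[0,0,0,0,0,0,1]]' 30
```

```text
clock: 4.37
ee_pos: [0.5796, -0.2202, 0.1206]
tcp_rot: [-0.0, 0.777, 0.629, -0.0]
force: [-0.7, 0.1, 1.2]
grip_width: 0.0102
gripper_force: 30.0
```

```bash
python3 -m creep '[[0,0,-0.05,0,0,0,1],[0,0,-0.08,0,0,0,1],[0,0,-0.08,0,0,0,1],[0,0,-0.08,0,0,0,1],[0,0,-0.12,0,0,0,1],[0,0,-0.12,0,0,0,1],[0,0,-0.12,0,0,0,1],[0,0,0,0,0,0,1]]'
python3 -m creep '[[0,0,0,0,0,0,1],[0,0,0,0,0,0,1],[0,0,0,0,0,0,1]]'
python3 - <<'E'
from h import *
c=grab('scene');I=np.array(c['image']);W=cloud(c)
s=env.state();print(s['ee_pos'],s['tcp_rot'])
R,t=cv2.Rodrigues(np.array(c['R']))[0],np.array(c['t']).reshape(3)
p,_=cv2.projectPoints(np.array([s['ee_pos']]),R,t,np.array(c['K']),np.array(c['dist_coeffs']))
u,v=p.ravel().astype(int);print(u,v)
u=max(u,75);v=max(v,60);cv2.imwrite('pics/held.png',cv2.resize(I[v-60:v+60,u-75:u+75],(750,600),interpolation=cv2.INTER_CUBIC))
E
```

```text
clock: 5.03
ee_pos: [0.582, -0.2213, 0.2573]
tcp_rot: [0.005, 0.777, 0.629, 0.002]
force: [1.9, -1.3, -1.6]
grip_width: 0.0096
gripper_force: 30.0
clock: 5.28
ee_pos: [0.5785, -0.2197, 0.2477]
tcp_rot: [-0.002, 0.777, 0.629, -0.001]
force: [0.5, -0.6, -4.0]
grip_width: 0.0095
gripper_force: 30.0
[ 0.57856075 -0.21969855  0.24770252] [-0.00208059  0.77718128  0.62927257 -0.00097806]
166 105
```

View pics/held.png

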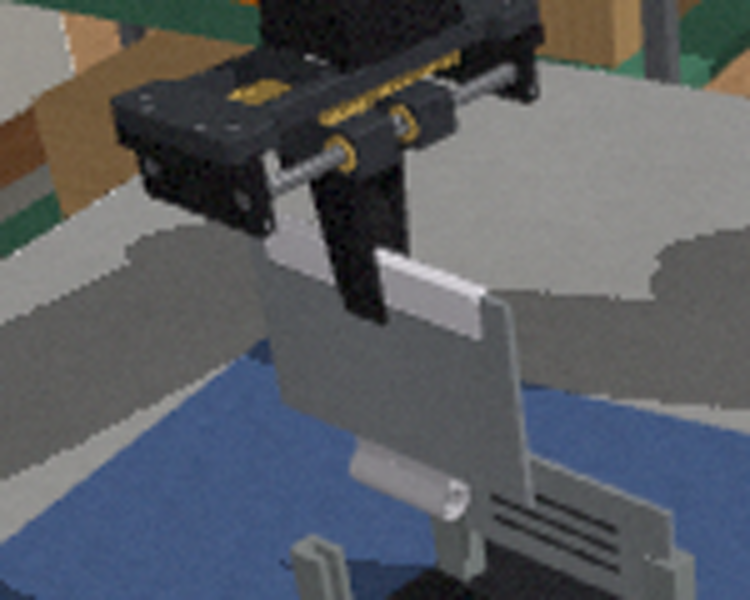

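The lid hangs upright in the fingers: rail at crop (370,290), knuckle at (410,480), clear of the posts. I'll carry it above the case and measure both there in the same camera.

```bash
python3 -m creep '[[0,0,0,0,0,0.023,1],[0.05,-0.015,0,0,0,0,1],[0.1,-0.03,0,0,0,0,1],[0.155,-0.047,0,0,0,0,1],[0.155,-0.047,0,0,0,0,1],[0.155,-0.047,0,0,0,0,1],[0.155,-0.047,0,0,0,0,1],[0.155,-0.047,0,0,0,0,1]]' >/dev/null
python3 -m creep '[[0.155,-0.047,0,0,0,0,1],[0.155,-0.047,0,0,0,0,1],[0.155,-0.047,0,0,0,0,1],[0.155,-0.047,0,0,0,0,1],[0.155,-0.047,0,0,0,0,1],[0.155,-0.047,0,0,0,0,1],[0.155,-0.047,0,0,0,0,1],[0.1,-0.03,0,0,0,0,1]]' >/dev/null
python3 -m creep '[[0.04,-0.012,0,0,0,0,1],[0,0,0,0,0,0,1],[0,0,0,0,0,0,1],[0,0,0,0,0,0,1],[0,0,0,0,0,0,1],[0,0,0,0,0,0,1]]'
python3 - <<'E'
from h import *
for k in range(1):
  c=grab('scene');I=np.array(c['image']);W=cloud(c)
  s=env.state();print(s['ee_pos'],s['tcp_rot'],s['dq'].round(3))
  cv2.imwrite('pics/hover.png',cv2.resize(I[90:250,280:450],(638,600),interpolation=cv2.INTER_CUBIC))
grab('top')
E
```

```text
clock: 7.17
ee_pos: [0.5582, 0.2274, 0.2507]
tcp_rot: [0.0, 0.789, 0.615, -0.0]
force: [0.3, -0.2, -3.0]
grip_width: 0.0099
gripper_force: 30.0
[0.55820893 0.22748512 0.25072327] [7.68489109e-05 7.88866271e-01 6.14564887e-01 1.54212601e-05] [ 0.004  0.002 -0.002 -0.001  0.002  0.001]
```

View pics/hover.png

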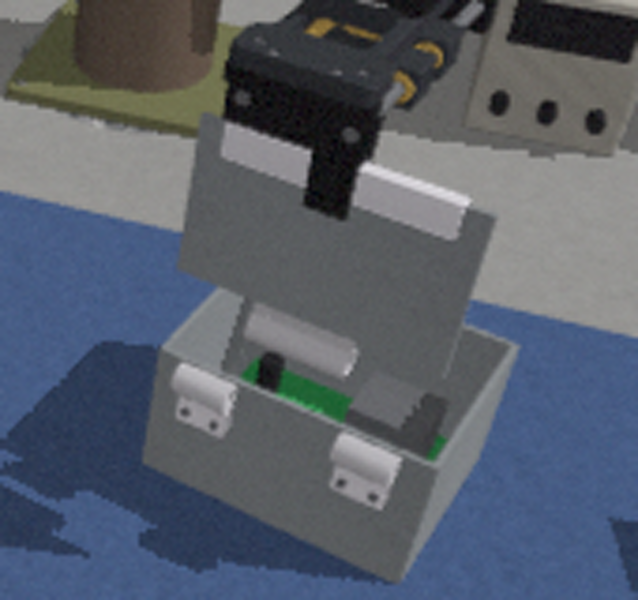

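The lid hangs above the case (lid knuckle at crop (300,345), case knuckles at (205,390) and (365,460)) and everything is visible from behind. I'll fit both in this one view.

```bash
cat > m.py <<'E'
from h import *
from scipy.spatial.transform import Rotation as Ro
from scipy.optimize import least_squares
def ext(q): return np.percentile(q,[1,99]).round(4) if len(q)>3 else None
def plane(Q):  # offset,slopes of col0 = a+b*c1+c*c2 , robust
    f=least_squares(lambda p:p[0]+p[1]*Q[:,1]+p[2]*Q[:,2]-Q[:,0],[0,0,0],loss='soft_l1',f_scale=.001);return f.x
def cyl(Q): # axis along col1 ; solve x,z centre and slopes for radius .01
    return least_squares(lambda p:np.hypot(Q[:,0]-p[0]-p[2]*Q[:,1],Q[:,2]-p[1]-p[3]*Q[:,1])-.010,[0,0,0,0],loss='soft_l1',f_scale=.001).x
def run(yaw=-14.1,org=(.4774,.2493)):
    c=dict(np.load('scene.npz'));W=cloud(c).reshape(-1,3);W=W[~np.isnan(W).any(1)]
    B=Ro.from_euler('z',yaw,degrees=True).as_matrix();b=np.array([org[0],org[1],0])+B@[.0825,0,.096]
    P=(W-b)@B   # bore frame
    m=lambda *r:np.all([(P[:,i]>a)&(P[:,i]<d) for i,(a,d) in enumerate(r)],0)
    print('bore nominal',b)
    Q=P[m((-.03,.01),(-.085,.085),(-.07,-.035))];p=plane(Q);print('wall n',len(Q),p,'expect x -.0125')
    Q=P[m((-.02,.0),(-.12,.12),(-.07,-.03))];print('wall y',ext(Q[:,1]),'expect +-.09')
    for s in(-1,1):
        Q=P[m((-.008,.02),tuple(sorted((s*.025,s*.08))),(-.004,.02))];print('knuckle',s,len(Q),ext(Q[:,1]),'cyl',cyl(Q).round(4))
    s=env.state();o=s['ee_pos'];z0=o[2]-.0926-b[2]
    print('lid origin z rel bore by tcp',z0,'tcp rel',(o-b)@B)
    P=P-[0,0,z0]
    Q=P[m((-.025,.025),(-.075,.075),(.025,.085))];p=plane(Q);print('sheet',len(Q),p,'front face: x centre=a-.002')
    x0=p[0]-.002
    Q=P[m((x0-.008,x0+.015),(-.1,.1),(.03,.09))];print('sheet y',ext(Q[:,1]))
    Q=P[m((x0-.005,x0+.005),(-.07,-.035),(-.02,.06))];print('sheet bottom y-',ext(Q[:,2]))
    Q=P[m((x0-.005,x0+.005),(.035,.07),(-.02,.06))];print('sheet bottom y+',ext(Q[:,2]),'expect .017')
    Q=P[m((x0-.006,x0+.016),(-.045,.045),(-.01,.014))];print('lid kn',len(Q),ext(Q[:,1]),'cyl',cyl(Q-[x0,0,0]).round(4),'+x0',x0)
E
python3 -c "
from m import *
run()"
```

```text
bore nominal [0.55741444 0.22920176 0.096     ]
wall n 710 [-0.01140288 -0.00057763  0.01094296] expect x -.0125
wall y [-0.0884  0.0899] expect +-.09
knuckle -1 136 [-0.0692 -0.0336] cyl [ 0.0002 -0.002  -0.0034 -0.0234]
knuckle 1 154 [0.0349 0.0701] cyl [ 0.0014 -0.0009 -0.016   0.0015]
lid origin z rel bore by tcp 0.062143129825583426 tcp rel [ 0.00114152 -0.00131804  0.15474313]
sheet 1811 [3.98896934e-03 9.75252879e-05 1.81613798e-03] front face: x centre=a-.002
sheet y [-0.0783  0.0791]
sheet bottom y- [0.017  0.0594]
sheet bottom y+ [0.0168 0.0594] expect .017
lid kn 287 [-0.0293  0.0298] cyl [-0.0004  0.0004  0.0062  0.0175] +x0 0.001988969344105437
```

```bash
python3 -m creep '[[0.002,-0.005,0,0,0,0,1],[0,0,0.03,0,0,0,1],[0,0,0.05,0,0,0,1],[0,0,0.05,0,0,0,1],[0,0,0.05,0,0,0,1],[0,0,0.02,0,0,0,1],[0,0,0,0,0,0,1],[0,0,0,0,0,0,1]]'
python3 -m creep '[[0,0,0.02,0,0,0,1],[0,0,0.02,0,0,0,1],[0,0,0.02,0,0,0,1],[0,0,0.02,0,0,0,1],[0,0,0.02,0,0,0,1],[0,0,0.014,0,0,0,1],[0,0,0,0,0,0,1],[0,0,0,0,0,0,1]]'
python3 -m creep '[[0,0,0,0,0,0,1],[0,0,0,0,0,0,1],[0,0,0,0,0,0,1],[0,0,0,0,0,0,1]]'
python3 - <<'E'
from m import *
c=grab('scene');I=np.array(c['image']);run()
cv2.imwrite('pics/fit.png',cv2.resize(I[110:250,310:430],(514,600),interpolation=cv2.INTER_CUBIC))
E
```

```text
clock: 7.93
ee_pos: [0.5568, 0.2291, 0.2099]
tcp_rot: [-0.0, 0.788, 0.615, -0.001]
force: [0.2, 0.2, -2.8]
grip_width: 0.01
gripper_force: 30.0
clock: 8.6
ee_pos: [0.5569, 0.2291, 0.1875]
tcp_rot: [-0.0, 0.788, 0.615, -0.0]
force: [0.4, 0.1, -3.2]
grip_width: 0.0097
gripper_force: 30.0
clock: 8.93
ee_pos: [0.5572, 0.2292, 0.1882]
tcp_rot: [0.0, 0.788, 0.615, 0.0]
force: [-0.4, -0.2, -2.6]
grip_width: 0.0102
gripper_force: 30.0
bore nominal [0.55741444 0.22920176 0.096     ]
wall n 713 [-0.01173737 -0.00079169  0.00639125] expect x -.0125
wall y [-0.0881  0.0896] expect +-.09
knuckle -1 171 [-0.0718 -0.0257] cyl [ 0.0006  0.0001  0.0139 -0.0033]
knuckle 1 225 [0.0256 0.0772] cyl [ 0.0009  0.0006 -0.016   0.0022]
lid origin z rel bore by tcp -0.0005274553780099805 tcp rel [-2.11249442e-04 -6.08669602e-05  9.20725446e-02]
sheet 1554 [ 0.00271531 -0.00118575  0.00080949] front face: x centre=a-.002
sheet y [-0.0768  0.081 ]
sheet bottom y- [-0.0192  0.0589]
sheet bottom y+ [-0.0193  0.0595] expect .017
lid kn 339 [-0.044  0.044] cyl [-0.0003  0.0003  0.0074  0.0001] +x0 0.0007153142909476664
```

View pics/fit.png

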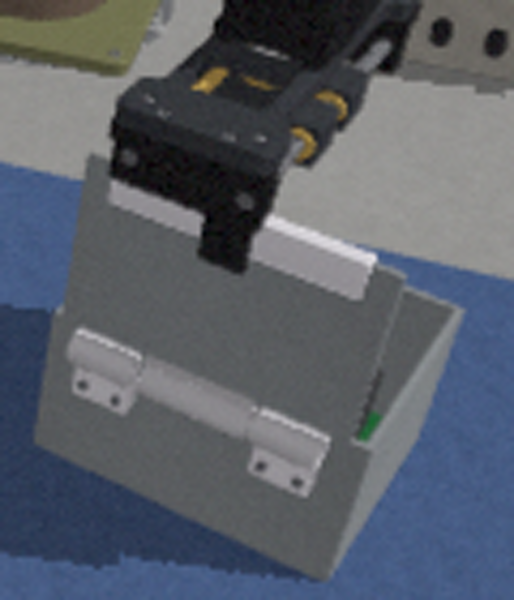

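The three knuckles are in line (crop (105,355), (195,395), (290,440)). The lid sits about 1 mm too far along +y, so I'll trim that and confirm.

```bash
python3 -m creep '[[-0.006,0.001,0,0,0,0,1],[0,0,0,0,0,0,1],[0,0,0,0,0,0,1],[0,0,0,0,0,0,1],[0,0,0,0,0,0,1],[0,0,0,0,0,0,1],[0,0,0,0,0,0,1],[0,0,0,0,0,0,1]]'
python3 - <<'E'
from m import *
c=grab('scene');I=np.array(c['image']);run();c=grab('top');
cv2.imwrite('pics/fit2.png',cv2.resize(I[180:230,320:400],(800,500),interpolation=cv2.INTER_CUBIC))
E
```

```text
clock: 9.65
ee_pos: [0.557, 0.228, 0.1879]
tcp_rot: [-0.0, 0.788, 0.615, 0.0]
force: [-0.0, 1.4, -3.9]
grip_width: 0.01
gripper_force: 30.0
bore nominal [0.55741444 0.22920176 0.096     ]
wall n 717 [-0.01191974 -0.00074803  0.00208663] expect x -.0125
wall y [-0.088   0.0897] expect +-.09
knuckle -1 185 [-0.0761 -0.0254] cyl [ 0.0005 -0.0003  0.0092 -0.0192]
knuckle 1 222 [0.0256 0.076 ] cyl [ 0.0011  0.     -0.0171  0.0085]
lid origin z rel bore by tcp -0.0007310295685838825 tcp rel [-8.80675649e-05 -1.28957477e-03  9.18689704e-02]
sheet 1546 [ 0.00262538 -0.00137944  0.0031811 ] front face: x centre=a-.002
sheet y [-0.078   0.0796]
sheet bottom y- [-0.0193  0.0595]
sheet bottom y+ [-0.0191  0.0594] expect .017
lid kn 346 [-0.0437  0.0445] cyl [-0.0003  0.0004 -0.0006 -0.0022] +x0 0.0006253794117167663
```

View pics/fit2.png

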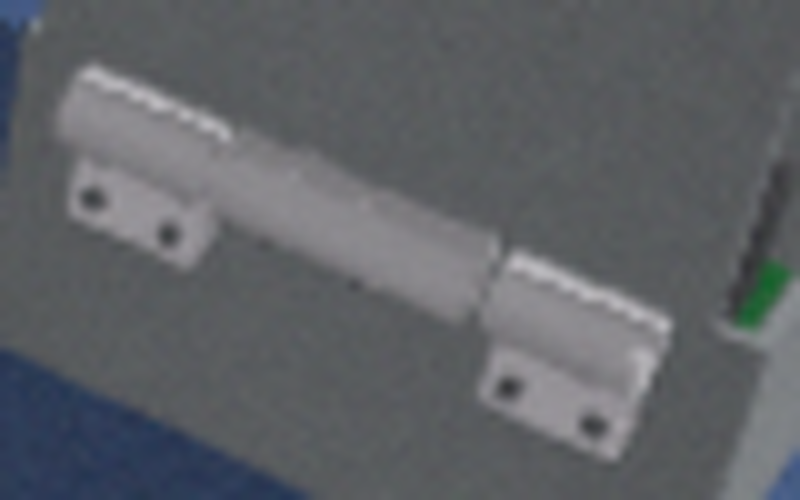

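```bash
python3 -m creep '[[0,0,0,0,0,0,1],[0,0,0,0,0,0,1],[0,0,0,0,0,0,1],[0,0,0,0,0,0,1],[0,0,0,0,0,0,1],[0,0,0,0,0,0,1]]'; python3 -m creep '[[0,0,0,0,0,0,1],[0,0,0,0,0,0,1]]'
```

```text
clock: 10.25
ee_pos: [0.557, 0.2279, 0.1879]
tcp_rot: [0.0, 0.788, 0.615, -0.0]
force: [-0.5, 0.5, -3.4]
grip_width: 0.0095
gripper_force: 30.0
clock: 10.42
ee_pos: [0.557, 0.228, 0.1879]
tcp_rot: [-0.0, 0.788, 0.615, -0.0]
force: [-0.3, -0.7, -2.3]
grip_width: 0.0098
gripper_force: 30.0
```

The wrist carries only the lid's weight and everything is still, so I'm handing the job in.

```bash
python3 -c "
from rig import env
print(env.close_job())"
```

```text
the job is handed in; nothing more can be done
None
```

The lid is held upright in the gripper with its knuckle between the case's two knuckles; the last camera fit put the holes within about 1 mm of in line, the wrist carried only the lid's weight, and I handed the job in at about 10.4 s (no verdict came back).

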